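# Dispense the grinding balls from the gate hopper

### The arm

A 6-joint arm with a two-finger parallel gripper is mounted at the origin on a cart in front of the work surface, level with it; the furniture and walls round the work are solid. World frame = base frame: x ahead of the robot, y to its left, z up, the work surface at z = 0. Lengths are in m, angles in rad, forces in N, time in s.
With the tool pointing down it reaches from about 0.4 to 0.825 m from the base axis. Payload 7 kg.
Tool frame: the origin (TCP) lies on the centre line of the jaws, within the pads' length; the fingertips stand tip_reach ahead of it and the grasp point (between the pads) is the TCP (tip_reach is the distance from the TCP to the fingertips, in m); z points along the fingers, y is the line along which they close (so a half turn about z gives the same grasp; the last joint's range is limited). The gripper opens to 88 mm and grips with 3 to 60 N. Pads are 19 mm wide; open, the fingers measure 130 mm over their backs; the gripper's body (78 mm by 193 mm) begins 47 mm behind the grasp point.
Start: joints at [-0.864, 0.359, 0.012, 0, -1.224, -0.288], TCP at [0.274, -0.617, 0.246] pointing down, gripper open.
Joint ranges: [-3.07, 3.07], [-1.43, 2.12], [-1.02, 1.25], [-3.03, 1.67], [-3.05, -0], [-3.03, 3.03]. Speed limits (rad/s): [2.39, 2.39, 3.01, 3.14, 3.14, 3.14].

### API

Orientations are given as [roll, pitch, yaw] about the fixed x, y, z axes, in that order (R = Rz(yaw) Ry(pitch) Rx(roll)).
In Python, from station import get_state, grab_frame, calibration, job_done, find_in, mark_of, tip_reach gives the robot as it stands.
- The arm moves only by the shell command python3 -m handwheel 'ROWS' [OPENING] [FORCE]. ROWS is JSON, a list of rows, each an object with "delta_pos": the shift along the world's x, y, z in units of 30 mm (1.0 is 30 mm), a list of three; "dr": the turn, a rotation vector about the world's x, y, z in degrees, a list of three. In form: [{"delta_pos": [tx, ty, tz], "dr": [rx, ry, rz]}, ...]. A call has 1 to 10 rows; each row shifts and turns the commanded pose from where the row before left it; what a row does not reach is not made up. A row lasts 1/10 s, in which the tool goes at most 50 mm and 8.59 degrees, less where a joint would pass 70% of its speed; a pose out of reach is approached as far as the arm can. A call is refused whole if a number of a shift passes 1 or a number of a turn 8.59, either way. A call with a gripper value outside its range is refused whole. OPENING is the closure, from -1 (fully open) to 1 (shut), set as the call begins (- or left out, the last holds). The fingers move at their own pace and stop on an object; FORCE is the grip in N (left out, the last holds). Time passes only in rows, so rows that do not move let the fingers close. It gives the time, the measured TCP pose, the force, the opening and the grip force at its end, in the units of the state.
- get_state(): the state, without advancing time (a new reading comes with each control period).
- grab_frame(name): name is "scene" or "top" or "wrist"; returns the picture (384x512x3 uint8, red, green, blue); there is no depth.
- calibration(name): a dict with "fx", "fy", "cx", "cy" (pixels), "k1" (the pictures are not rectified: a ray, as slopes to the right and down, at radius r is drawn at 1 + k1 r^2 times it, then the intrinsics apply), "extrinsics" (4x4, takes a point from world to camera coordinates). Camera axes: x right, y down, z forward; pixel columns grow to the right and rows downward; lengths in m; the calibration is good to about 2 mm. A picture is of the moment at which its call begins: read the wrist's pose just before it. calibration takes no time and is no camera call; for the wrist camera it gives the pose at the moment of the call.
- job_done(): hands the job in; it is judged then, once.
Trained networks look in the newest picture that a camera, given by its name, has taken for a name from the list of things; names that differ only in an ending like _2 or _b are one class to them, and where a whole thing is asked for, a point or a joint stands for the part that bears it (a point fixed in the world has none). Each returns a list of dicts, best first, with "conf" (0 to 1); they miss things now and then, are a little off and sometimes report something else, mostly with a low value. They report only what shows in the picture. A call takes as long as a camera call. They do not tell look-alikes from the thing itself.
- find_in(camera, query): "location" ([column, row] in pixels, amid what is visible of it).
- mark_of(camera, query): "location" ([column, row] in pixels: a listed point, or the origin of a listed thing).
The state is a dict: "t": time; "q": joint angles; "qd": joint speeds; "joint_efforts": joint torques, N m; "eef_pos": TCP position; "ee_rot": TCP orientation; "force": force on the tool from outside, world axes, zero at the start; "moment": the same for the moment, N m; "width": finger opening in m; "gripper_force": force on a finger pad.
Only numpy, scipy, OpenCV 4.12 (cv2) and the standard library are available. Lean on these libraries where they do the work, as an engineer would, in place of code of your own. Each camera call takes 0.05 s, during which the arm holds its last target. There are 200 camera calls.

### The job

Slide the steel tray under the hopper's outlet, then pull the hopper's slide gate out so that all three grinding balls drop into the tray, and push the gate fully shut again. Leave the tray standing flat under the outlet with the balls in it, and do not disturb the other things on the bench.

Things in the scene. Friction and masses are not known exactly. Their poses are not given: they have to be found in the camera images.
- outlet (a point): Outlet of the ball hopper: centre of the 54 mm round hole in the underside of the hopper's deck, 120 mm above the bench. Axes as the hopper's: z up, -x to the side where the gate handle sticks out. The hopper is open below; the tray can be slid in lengthwise from its -y side between the legs, grip last, so that the grip stays outside.
- hopper: The hopper, fixed to the bench; origin on the bench straight under the outlet. Aluminium deck 168 mm (x) by 120 mm (y), 120 to 129 mm up, on four 14 mm square legs centred at x +-75 mm, y +-50 mm (136 mm clear between them in x, where the tray goes in, 86 mm in y). Above it stands a clear tube 57 mm across, widening to a funnel mouth 90 mm across at 282 mm.
- gate (a joint): Slide gate, a flat steel plate under the clear tube that carries the balls. 0 = shut (home against its stop), 0.062 m = pulled fully out along the hopper's -x. It slides with 2 to 5 N of friction, has no spring and stays where it is left. A ball falls past only when it is more than about 0.045 m open; pull it fully out.
- gate_grip (a point): Where to grip the gate handle: a black upright block on the gate's tongue, 14 mm thick along the hopper's x, 50 mm wide along its y, top 197 mm above the bench. The point is 21 mm under its top and 40 mm above the tongue; gate shut, it is 130 mm from the outlet's axis along the hopper's -x. It moves with the gate; axes as the hopper's.
- tray_center (a point): Centre of the steel catch tray (loose, 0.35 kg), 35 mm above its underside. The tray is an open box 160 mm (its x) by 96 mm (its y) by 70 mm high, walls 4 mm; its floor inside slopes down 14 degrees towards the grip end (4 mm up there, 42 mm at the far end), so that balls roll to the grip. z up; +x points away from its grip.
- tray_grip (a point): Where to grip the tray: an upright black block on a short bracket outside the tray's end wall, level with the rim, 14 mm thick along the tray's x, 50 mm wide along its y, top 120 mm above the tray's underside. The point is 20 mm under its top, on the tray's centre line, 120 mm from the tray's centre in its -x; axes as the tray's.
- ball0_center (a point): Centre of a white ceramic grinding ball, 40 mm in diameter, 0.11 kg; at the start the lowest of three stacked in the hopper's clear tube. Its axes mean nothing.
- ball1_center (a point): Centre of a white ceramic grinding ball, 40 mm in diameter, 0.11 kg; at the start the middle of three stacked in the hopper's clear tube. Its axes mean nothing.
- ball2_center (a point): Centre of a white ceramic grinding ball, 40 mm in diameter, 0.11 kg; at the start the top of three stacked in the hopper's clear tube. Its axes mean nothing.
- beaker: Bystander: open steel beaker, 68 mm across, 75 mm tall, upright, on the bench; origin at the centre of its underside.
- vial: Bystander: capped glass vial, 32 mm across, 66 mm tall, upright, on the bench; origin at the centre of its underside.
- marker_pen: Bystander: marker pen lying flat, 140 mm long (its y), 17 mm thick, on the bench; origin at the centre of its underside.
- log_book: Bystander: black book lying flat, 151 x 109 x 12 mm, on the bench; origin at the centre of its underside.
- tray: The same steel tray; origin at the centre of its underside, axes as at its centre.
Things that resemble listed ones, but are neither listed nor needed, are in the scene too. What is shaped like the part that bears ball2_center but red is not meant.

How it is judged:
By the outcome, as a careful person would: the job done as asked, in the order asked, and still so for the second after the job is handed in, with the robot touching nothing.
It also fails if it takes over 45 s, if anything falls off the work surface, if the arm or the gripper's body presses on something with over 40 N, if the wrist force passes 120 N, or if a joint passes its speed limit or range.

## Working session

There is one attempt and no reset: what is moved stays moved. The work goes in short steps, Python scripts to look and compute and a shell command to move; the robot and the scene stay as the last step left them, time stands still between calls to the robot, and variables do not carry over. Pictures are saved under pics/ and viewed, at most 10 in all, crops included, and the job is handed in when it is done.

```bash
mkdir -p pics; ls
cat > h.py <<'E'
import numpy as np, cv2, json
from station import *
def ray(cam,uv,cal=None):
    c=cal or calibration(cam); E=np.array(c['extrinsics'])
    K=np.array([[c['fx'],0,c['cx']],[0,c['fy'],c['cy']],[0,0,1]],float)
    p=cv2.undistortPoints(np.array([[uv]],float),K,np.array([c['k1'],0,0,0.]))[0,0]
    # check: x_d = x(1+k1 r^2)
    d=E[:3,:3].T@np.array([p[0],p[1],1]); o=-E[:3,:3].T@E[:3,3]
    return o,d
def at_z(cam,uv,z,cal=None):
    o,d=ray(cam,uv,cal); return o+d*(z-o[2])/d[2]
def save(cam,name):
    im=grab_frame(cam); cv2.imwrite('pics/'+name,im[:,:,::-1]); return im
def proj(cam,P):
    c=calibration(cam); E=np.array(c['extrinsics'])
    K=np.array([[c['fx'],0,c['cx']],[0,c['fy'],c['cy']],[0,0,1]],float)
    return cv2.projectPoints(np.array(P,float).reshape(-1,1,3),cv2.Rodrigues(E[:3,:3])[0],E[:3,3],K,np.array([c['k1'],0,0,0.]))[0][:,0]
E
python3 - <<'E'
from h import *
a=save('scene','s0.png');b=save('top','t0.png')
cv2.imwrite('pics/both0.png',np.vstack([a,b])[:,:,::-1]) 
Z=dict(outlet=.12,hopper=0,gate_grip=.176,tray_center=.035,tray_grip=.1,beaker=0,vial=0,marker_pen=0,log_book=0,tray=0)
for cam in('scene','top'):
  o=ray(cam,[256,192]);print(cam,o[0].round(3),o[1].round(2))
  for q,z in Z.items():
    for m in mark_of(cam,q)[:3]:
      print(q,round(m['conf'],2),np.round(m['location'],1),at_z(cam,m['location'],z).round(3))
print(tip_reach() if callable(tip_reach) else tip_reach, get_state())
E
```

```text
pics
scene [0.06  0.448 0.877] [ 0.54 -0.45 -0.7 ]
outlet 0.83 [251.6 194.4] [ 0.645 -0.025  0.12 ]
hopper 0.97 [250.3 222.8] [ 0.649 -0.022  0.   ]
gate_grip 0.81 [229.4 213.6] [0.585 0.093 0.176]
gate_grip 0.4 [336.5 194.8] [ 0.465 -0.156  0.176]
tray_center 0.63 [339.4 190. ] [ 0.555 -0.3    0.035]
tray_grip 0.87 [380.  186.9] [ 0.452 -0.341  0.1  ]
tray_grip 0.23 [229.6 211.6] [0.647 0.05  0.1  ]
beaker 0.58 [208.5 259.4] [0.619 0.148 0.   ]
vial 0.82 [312.1 261.4] [ 0.436 -0.065  0.   ]
marker_pen 0.93 [262.3 299.8] [0.433 0.113 0.   ]
log_book 0.82 [175.3 311.4] [ 0.543  0.298 -0.   ]
tray 0.86 [336.9 200.5] [ 0.549 -0.289  0.   ]
top [ 0.492 -0.013  1.227] [ 0.12 -0.03 -0.99]
outlet 0.59 [247.2 182.3] [ 0.656 -0.02   0.12 ]
hopper 0.75 [249.6 186.8] [ 0.659 -0.028  0.   ]
hopper 0.31 [246.  174.3] [ 0.7   -0.017  0.   ]
gate_grip 0.92 [207.7 202.8] [0.595 0.09  0.176]
gate_grip 0.38 [147.2 226.5] [0.535 0.254 0.176]
tray_center 0.78 [340.9 212.9] [ 0.565 -0.308  0.035]
tray_grip 0.88 [351.3 249.4] [ 0.454 -0.317  0.1  ]
beaker 0.77 [196.  198.6] [0.626 0.144 0.   ]
vial 0.58 [
[... 266 characters left out ...]
.   ]
0.019 {'t': 1.1, 'q': array([-8.63931923e-01,  3.58609285e-01,  1.19013172e-02, -8.44999670e-06,
       -1.22409241e+00, -2.88112349e-01]), 'qd': array([-1.90052793e-03,  1.04660417e-03,  1.15943399e-03,  1.74315316e-04,
        1.96476398e-03, -6.28583368e-06]), 'joint_efforts': array([-4.33956720e-04, -5.82399559e+01,  2.93300968e+01,  7.00255573e+00,
        1.23389403e-02, -1.85293607e-05]), 'eef_pos': array([ 0.27445496, -0.61666274,  0.24555429]), 'ee_rot': array([ 3.14158651e+00,  6.46934658e-06, -2.72284347e+00]), 'force': array([-0.40267124,  0.35637056,  0.46906087]), 'moment': array([ 0.05660537, -0.02515987, -0.03592162]), 'gripper_force': 0.0, 'width': 0.08759999491302196}
```

View pics/s0.png

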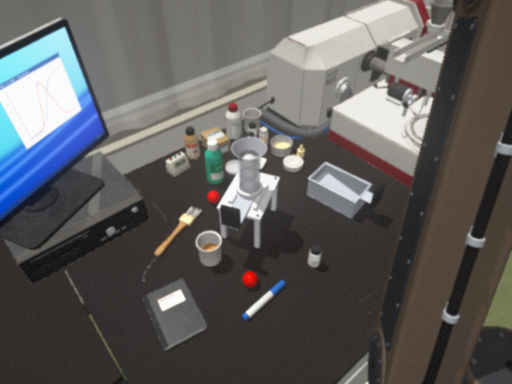

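View pics/t0.png

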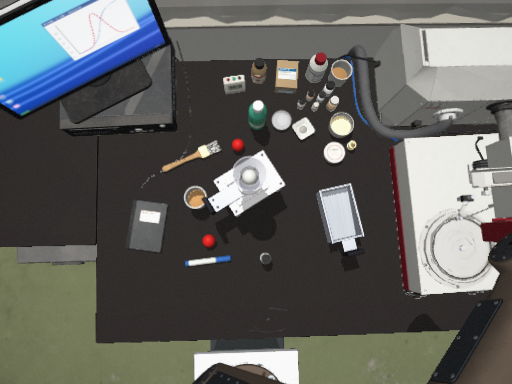

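The scene view shows the hopper at (250,190) with its gate handle at (230,214), the tray at (340,190) with its grip towards the right at (378,188), the beaker at (208,248), and the vial at (314,258). In the top view the tray is at (340,213), its grip at (348,243), the hopper at (250,178) and the handle at (215,200). The two red balls are decoys. Next I move above the tray grip.

```bash
python3 -m handwheel '[{"delta_pos":[0.1,1,0],"dr":[0,0,-1.5]},{"delta_pos":[0.1,1,0],"dr":[0,0,-1.5]},{"delta_pos":[0.1,1,0],"dr":[0,0,-1.5]},{"delta_pos":[0.1,1,0],"dr":[0,0,-1.5]},{"delta_pos":[0.1,1,0],"dr":[0,0,-1.5]},{"delta_pos":[0.1,1,0],"dr":[0,0,-1.5]},{"delta_pos":[0.1,1,0],"dr":[0,0,-1.5]},{"delta_pos":[1,0.5,0],"dr":[0,0,-1.5]},{"delta_pos":[1,0.5,0],"dr":[0,0,-1]},{"delta_pos":[0.6,0.5,0],"dr":[0,0,-1]}]' -1 30
python3 -m handwheel '[{"delta_pos":[0,0,0],"dr":[0,0,0]},{"delta_pos":[0,0,0],"dr":[0,0,0]}]'
cat > m.py <<'E'
from h import *
from scipy.optimize import least_squares
# joint estimate of hopper & tray pose (x,y,yaw) from marks in all cameras
def rot(a): return np.array([[np.cos(a),-np.sin(a)],[np.sin(a),np.cos(a)]])
H=dict(outlet=(0,0,.12),hopper=(0,0,0),gate_grip=(-.13,0,.176))
T=dict(tray=(0,0,0),tray_center=(0,0,.035),tray_grip=(-.12,0,.1))
def fit(pts,x0,cams,gate=0):
    obs=[]
    for cam in cams:
        grab_frame(cam)
        w0=at_z
        for q,P in pts.items():
            P=np.array(P,float)
            if q=='gate_grip': P[0]-=gate
            e=np.r_[rot(x0[2])@P[:2]+x0[:2],P[2]]
            for m in mark_of(cam,q):
                g=at_z(cam,m['location'],P[2])
                if m['conf']>.3 and np.linalg.norm(g-e)<.05:
                    obs.append((cam,q,P,g[:2])); break
    f=lambda x:np.concatenate([(rot(x[2])@P[:2]+x[:2]-g)*1e3 for _,_,P,g in obs])
    r=least_squares(f,x0,loss='soft_l1',f_scale=4)
    for (c,q,_,_),e in zip(obs,f(r.x).reshape(-1,2)): print(c,q,e.round(1))
    print('pose',r.x[:2].round(4),'yaw',np.degrees(r.x[2]).round(2)); return r.x
E
python3 - <<'E'
from m import *
save('wrist','w0.png')
fit(T,[.562,-.306,.17],['wrist','top','scene'])
fit(H,[.655,-.022,-1.055],['wrist','top','scene'])
for c in('wrist','top','scene'):
  print([(round(m['conf'],2),at_z(c,m['location'],0)[:2].round(3)) for m in mark_of(c,'vial')])
s=get_state();print(s['t'],s['eef_pos'],s['ee_rot'])
E
```

```text
t: 2.1
eef_pos: [0.3752, -0.3609, 0.246]
ee_rot: [-3.141, 0.001, -2.967]
force: [-0.1, 0.0, -0.1]
width: 0.088
gripper_force: 0.0
t: 2.3
eef_pos: [0.3737, -0.3613, 0.2456]
ee_rot: [3.142, -0.0, -2.966]
force: [-0.2, 0.2, -0.5]
width: 0.0877
gripper_force: 0.0
wrist tray [7.3 2. ]
wrist tray_center [-6.  -1.1]
wrist tray_grip [ 0.1 -4.3]
top tray [-5.8 -6.6]
top tray_center [3.8 5. ]
scene tray [ 6.7 -2.8]
scene tray_center [-4.4  2.2]
scene tray_grip [-0.3  4.2]
pose [ 0.5638 -0.2995] yaw 11.98
top outlet [11.  -0.8]
top hopper [-7.4  4.7]
top gate_grip [-2.5 -5.6]
scene outlet [ 1.3 -2.5]
scene hopper [-1.5 -0.3]
scene gate_grip [2.3 6.4]
pose [ 0.6559 -0.0205] yaw -60.29
[(0.57, array([ 0.431, -0.068]))]
[(0.54, array([ 0.437, -0.063]))]
[(0.67, array([ 0.438, -0.07 ]))]
3.7 [ 0.37347574 -0.3616278   0.24556317] [ 3.14157156e+00 -2.58236970e-07 -2.96708378e+00]
```

View pics/w0.png

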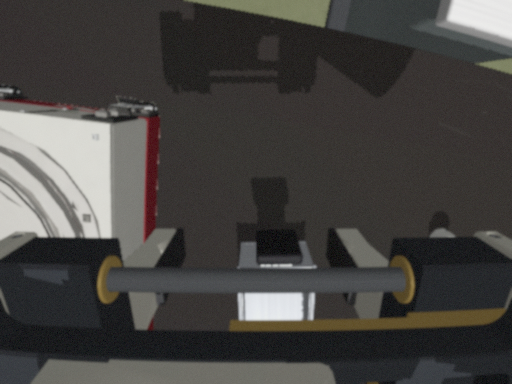

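The wrist camera looks back towards the robot: the grip block is at (277,245) between the fingers, the tray behind it at (277,290), the vial at (440,235) and the instrument at left. I'll check the fitted poses with overlays.

```bash
cat > ov.py <<'E'
from m import *
def box(x,cx,hx,hy,z): return [np.r_[rot(x[2])@[cx+a*hx,b*hy]+x[:2],z] for a,b in((-1,-1),(1,-1),(1,1),(-1,1))]
def overlay(cam,im,shapes,crop,s,name):
    x0,y0,x1,y1=crop
    b=cv2.resize(im[y0:y1,x0:x1,::-1],None,fx=s,fy=s,interpolation=cv2.INTER_CUBIC)
    for sh,col in shapes:
        p=((proj(cam,sh)-[x0,y0]+.5)*s*16).astype(np.int32)
        cv2.polylines(b,[p],True,col,1,cv2.LINE_AA,4)
    cv2.imwrite('pics/'+name,b); return b
def shapes(h,t):
    return [(box(h,0,.084,.06,.129),(0,0,255)),(box(h,-.13,.007,.025,.197),(0,255,0)),
      (box(h,0,.001,.001,.282),(255,0,0)),
      (box(t,0,.08,.048,.07),(0,0,255)),(box(t,-.12,.007,.025,.12),(0,255,0))]
E
python3 - <<'E'
from ov import *
h=[.6559,-.0205,np.radians(-60.3)];t=[.5638,-.2995,np.radians(12)]
T0=cv2.imread('pics/t0.png')[:,:,::-1];S0=cv2.imread('pics/s0.png')[:,:,::-1]
a=overlay('top',T0,shapes(h,t),(190,130,390,265),4,'a.png')
b=overlay('scene',S0,shapes(h,t),(190,125,390,260),4,'b.png')
E
```

```text
(no output)
```

View pics/a.png

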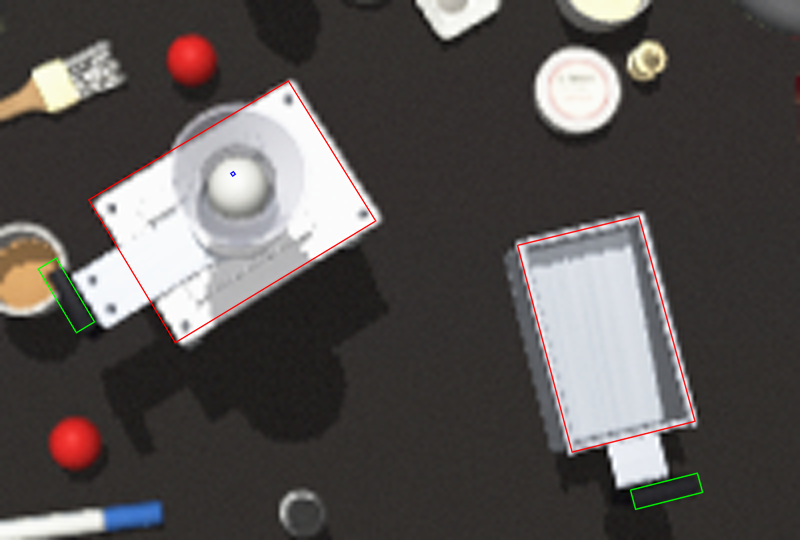

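View pics/b.png

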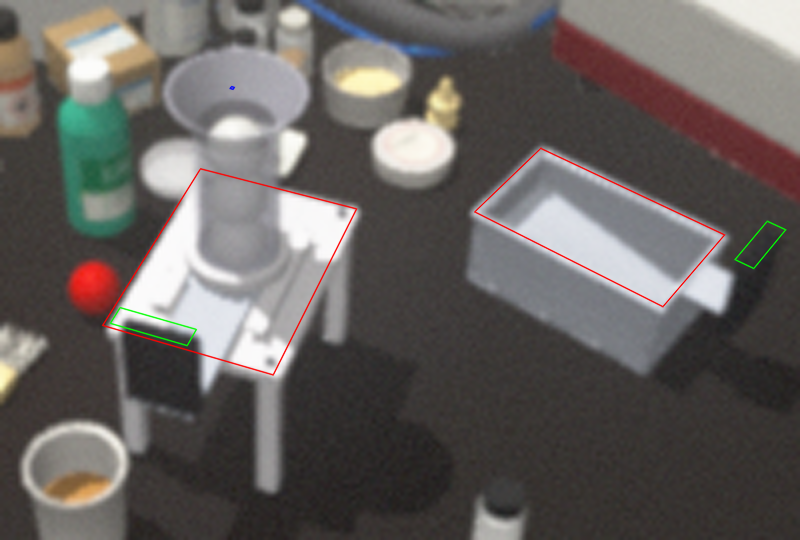

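Top and scene overlays agree: both the hopper deck (red) and the tray rim land on their outlines within about 1–2 mm, so I use those poses. Now I grasp the tray grip across its 50 mm width.

```bash
python3 -m handwheel '[{"delta_pos":[0.8,0.4,-0.4],"dr":[0,0,1]},{"delta_pos":[0.8,0.4,-0.4],"dr":[0,0,1]},{"delta_pos":[0.8,0.4,-0.4],"dr":[0,0,0]},{"delta_pos":[0.03,0.04,0],"dr":[0,0,0]},{"delta_pos":[0,0,-0.9],"dr":[0,0,0]},{"delta_pos":[0,0,-0.9],"dr":[0,0,0]},{"delta_pos":[0,0,-0.9],"dr":[0,0,0]},{"delta_pos":[0,0,-0.9],"dr":[0,0,0]},{"delta_pos":[0,0,-0.05],"dr":[0,0,0]},{"delta_pos":[0,0,0],"dr":[0,0,0]}]' -1 30
python3 -m handwheel '[{"delta_pos":[0,0,0],"dr":[0,0,0]},{"delta_pos":[0,0,0],"dr":[0,0,0]},{"delta_pos":[0,0,0],"dr":[0,0,0]},{"delta_pos":[0,0,0],"dr":[0,0,0]},{"delta_pos":[0,0,0],"dr":[0,0,0]}]' 1 30
```

```text
t: 4.7
eef_pos: [0.4462, -0.3247, 0.1004]
ee_rot: [3.141, -0.001, -2.932]
force: [-0.3, -0.5, -0.0]
width: 0.0873
gripper_force: 0.0
t: 5.2
eef_pos: [0.4465, -0.3245, 0.1005]
ee_rot: [-3.141, 0.001, -2.932]
force: [-0.3, 0.8, -0.2]
width: 0.0532
gripper_force: 0.5
```

```bash
python3 -m handwheel '[{"delta_pos":[0,0,0],"dr":[0,0,0]},{"delta_pos":[0,0,0],"dr":[0,0,0]},{"delta_pos":[0,0,0],"dr":[0,0,3]},{"delta_pos":[0,0,0],"dr":[0,0,4]},{"delta_pos":[0,0,0],"dr":[0,0,4]},{"delta_pos":[0,0,0],"dr":[0,0,4]},{"delta_pos":[0,0.3,0],"dr":[0,0,2.7]},{"delta_pos":[0,0.6,0],"dr":[0,0,0]},{"delta_pos":[0,0.6,0],"dr":[0,0,0]}]' 1 30
python3 -m handwheel '[{"delta_pos":[-0.1,0.6,0],"dr":[0,0,0]},{"delta_pos":[-0.1,0.6,0],"dr":[0,0,0]},{"delta_pos":[-0.1,0.7,0],"dr":[0,0,0]},{"delta_pos":[-0.1,0.7,0],"dr":[0,0,0]},{"delta_pos":[-0.1,0.7,0],"dr":[0,0,0]},{"delta_pos":[-0.1,0.4,0],"dr":[0,0,0]},{"delta_pos":[-0.07,0.18,0],"dr":[0,0,0]},{"delta_pos":[0,0,0],"dr":[0,0,0]}]'
python3 - <<'E'
from ov import *
s=get_state();g=s['eef_pos'];print(s['t'],g,s['ee_rot'])
y=np.radians(29.7);t=[*(g[:2]+.12*np.array([np.cos(y),np.sin(y)])),y];print(t)
h=[.6559,-.0205,np.radians(-60.3)]
a=overlay('top',grab_frame('top'),shapes(h,t),(190,130,390,265),4,'a2.png')
E
```

```text
t: 6.1
eef_pos: [0.4468, -0.2797, 0.1003]
ee_rot: [-3.14, 0.0, -2.624]
force: [-0.1, -2.2, 1.4]
width: 0.0502
gripper_force: 30.0
t: 6.9
eef_pos: [0.4262, -0.1625, 0.1003]
ee_rot: [3.141, 0.0, -2.622]
force: [-0.6, 3.6, 4.7]
width: 0.0498
gripper_force: 30.0
6.9 [ 0.42624075 -0.1624603   0.10026547] [ 3.14133443e+00  4.70218796e-04 -2.62209925e+00]
[np.float64(0.5304765281271581), np.float64(-0.10300525735401271), np.float64(0.5183627878423158)]
```

View pics/a2.png

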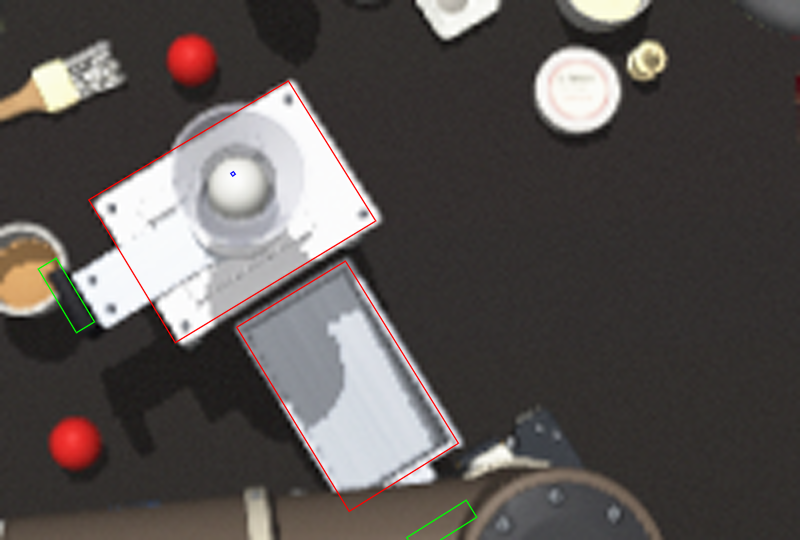

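The tray is aligned with the gap between the legs: its rim matches the overlay at (345,265)–(350,505) in the crop. Now I slide it in.

```bash
python3 -m handwheel '[{"delta_pos":[0.48,0.276,0],"dr":[0,0,0]},{"delta_pos":[0.48,0.276,0],"dr":[0,0,0]},{"delta_pos":[0.48,0.276,0],"dr":[0,0,0]},{"delta_pos":[0.46,0.314,0],"dr":[0,0,0]},{"delta_pos":[0.46,0.314,0],"dr":[0,0,0]},{"delta_pos":[0.46,0.314,0],"dr":[0,0,0]},{"delta_pos":[0.46,0.314,0],"dr":[0,0,0]},{"delta_pos":[0.46,0.314,0],"dr":[0,0,0]},{"delta_pos":[0.46,0.314,0],"dr":[0,0,0]},{"delta_pos":[0,0,0],"dr":[0,0,0]}]'
python3 -m handwheel '[{"delta_pos":[0,0,0],"dr":[0,0,0]}]'
python3 - <<'E'
import numpy as np
from station import *
g=get_state()['eef_pos'];a=np.radians(-60.3);d=g[:2]-[.6559,-.0205]
print(d@[np.cos(a),np.sin(a)],d@[-np.sin(a),np.cos(a)])
E
```

```text
t: 7.95
eef_pos: [0.5543, -0.0818, 0.1002]
ee_rot: [-3.141, 0.001, -2.623]
force: [2.6, -0.2, 2.9]
width: 0.0502
gripper_force: 30.0
t: 8.05
eef_pos: [0.5537, -0.0819, 0.1001]
ee_rot: [-3.141, 0.002, -2.624]
force: [1.9, 0.5, 3.0]
width: 0.0498
gripper_force: 30.0
0.002749742569266746 -0.11917798799205777
```

```bash
python3 -m handwheel '[{"delta_pos":[0,0,0],"dr":[0,0,0]},{"delta_pos":[0,0,0],"dr":[0,0,0]},{"delta_pos":[0,0,0],"dr":[0,0,0]},{"delta_pos":[0,0,0],"dr":[0,0,0]},{"delta_pos":[0,0,0.3],"dr":[0,0,0]},{"delta_pos":[0,0,0.8],"dr":[0,0,0]},{"delta_pos":[0,0,1],"dr":[0,0,0]},{"delta_pos":[0,0,1],"dr":[0,0,0]},{"delta_pos":[0,0,1],"dr":[0,0,0]},{"delta_pos":[0,0,1],"dr":[0,0,0]}]' -1
python3 -m handwheel '[{"delta_pos":[-0.8,0,0],"dr":[0,0,0]},{"delta_pos":[-0.8,0,0],"dr":[0,0,0]},{"delta_pos":[-0.8,0.3,0],"dr":[0,0,8]},{"delta_pos":[0,0.6,0],"dr":[0,0,8]},{"delta_pos":[0,0.6,0],"dr":[0,0,8]},{"delta_pos":[0,0.6,0],"dr":[0,0,8]},{"delta_pos":[0,0.6,0],"dr":[0,0,8]},{"delta_pos":[0,0.6,0],"dr":[0,0,8]},{"delta_pos":[0,0.6,0],"dr":[0,0,8]},{"delta_pos":[0,0.6,0],"dr":[0,0,8]}]'
python3 -m handwheel '[{"delta_pos":[0,0,0],"dr":[0,0,8]},{"delta_pos":[0,0,0],"dr":[0,0,8]},{"delta_pos":[0,0,0],"dr":[0,0,8]},{"delta_pos":[0,0,0],"dr":[0,0,2]},{"delta_pos":[0,0,0],"dr":[0,0,0]}]'
python3 - <<'E'
from ov import *
s=get_state();print(s['t'],s['eef_pos'],s['ee_rot'])
h=[.6559,-.0205,np.radians(-60.3)];y=np.radians(29.7);g=np.array([.5537,-.0819])
t=[*(g+.12*np.array([np.cos(y),np.sin(y)])),y]
overlay('scene',grab_frame('scene'),shapes(h,t),(170,110,370,260),4,'b2.png')
fit(H,h,['wrist','top','scene'])
E
```

```text
t: 9.05
eef_pos: [0.5519, -0.0817, 0.2552]
ee_rot: [-3.141, 0.001, -2.623]
force: [0.1, 0.6, -0.7]
width: 0.0877
gripper_force: 0.0
t: 10.05
eef_pos: [0.48, 0.054, 0.2539]
ee_rot: [-3.141, 0.0, -1.5]
force: [-0.1, -0.2, -0.1]
width: 0.0877
gripper_force: 0.0
t: 10.55
eef_pos: [0.4801, 0.0533, 0.2537]
ee_rot: [-3.141, -0.0, -1.052]
force: [-0.0, 0.1, 0.2]
width: 0.0879
gripper_force: 0.0
10.55 [0.48012911 0.05328343 0.25371304] [-3.14100262e+00 -3.55223627e-05 -1.05197076e+00]
wrist outlet [-0.9  1.4]
wrist hopper [-2.4  5.1]
wrist gate_grip [ 1.3 -0.4]
top outlet [ 8.  -5.3]
top hopper [-6.6  0.4]
top gate_grip [-8.   0.9]
scene outlet [ 3.3 -8.9]
scene hopper [0. 3.]
scene gate_grip [ 3.4 -0.9]
pose [ 0.6536 -0.0206] yaw -61.05
```

View pics/b2.png

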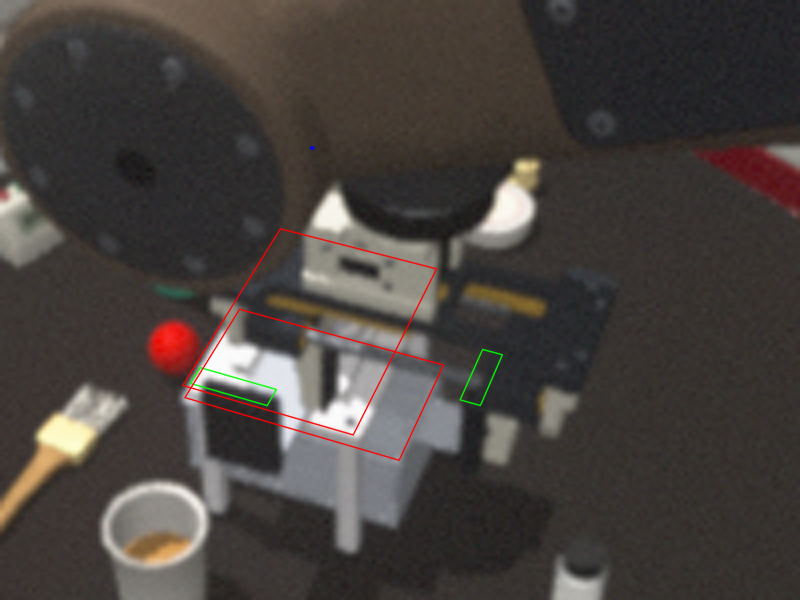

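The tray rim overlay matches the tray under the deck, with its grip at (482,378) outside. Next I grasp the gate handle.

```bash
python3 -m handwheel '[{"delta_pos":[0.93,0.325,0],"dr":[0,0,0]},{"delta_pos":[0.93,0.325,0],"dr":[0,0,0]},{"delta_pos":[0.93,0.325,0],"dr":[0,0,0]},{"delta_pos":[0.93,0.325,0],"dr":[0,0,0]},{"delta_pos":[0,0,0],"dr":[0,0,0]},{"delta_pos":[0,0,-0.86],"dr":[0,0,0]},{"delta_pos":[0,0,-0.86],"dr":[0,0,0]},{"delta_pos":[0,0,-0.86],"dr":[0,0,0]},{"delta_pos":[0,0,0],"dr":[0,0,0]}]' -1 40
python3 -m handwheel '[{"delta_pos":[0,0,0],"dr":[0,0,0]},{"delta_pos":[0,0,0],"dr":[0,0,0]},{"delta_pos":[0,0,0],"dr":[0,0,0]},{"delta_pos":[0,0,0],"dr":[0,0,0]},{"delta_pos":[0,0,0],"dr":[0,0,0]},{"delta_pos":[0,0,0],"dr":[0,0,0]},{"delta_pos":[0,0,0],"dr":[0,0,0]}]' 1 40
```

```text
t: 12.1
eef_pos: [0.5893, 0.0914, 0.1721]
ee_rot: [3.135, 0.001, -1.053]
force: [0.2, -0.4, -0.5]
width: 0.0877
gripper_force: 0.0
t: 12.8
eef_pos: [0.588, 0.0897, 0.176]
ee_rot: [3.134, 0.0, -1.053]
force: [-14.3, -6.8, 11.1]
width: 0.0496
gripper_force: 40.0
```

```bash
python3 -m handwheel '[{"delta_pos":[-0.09,-0.05,0.05],"dr":[0,0,0]},{"delta_pos":[0,0,0],"dr":[0,0,0]}]'
```

```text
t: 13.0
eef_pos: [0.5876, 0.0901, 0.1763]
ee_rot: [3.139, 0.001, -1.053]
force: [-4.4, -1.9, -4.7]
width: 0.0496
gripper_force: 40.0
```

```bash
python3 -m handwheel '[{"delta_pos":[-0.17,0.3,0],"dr":[0,0,0]},{"delta_pos":[-0.17,0.3,0],"dr":[0,0,0]},{"delta_pos":[-0.17,0.3,0],"dr":[0,0,0]},{"delta_pos":[-0.17,0.3,0],"dr":[0,0,0]},{"delta_pos":[-0.17,0.3,0],"dr":[0,0,0]},{"delta_pos":[-0.17,0.3,0],"dr":[0,0,0]},{"delta_pos":[0,0,0],"dr":[0,0,0]},{"delta_pos":[0,0,0],"dr":[0,0,0]},{"delta_pos":[0,0,0],"dr":[0,0,0]}]'
python3 - <<'E'
from h import *
a=save('scene','s3.png');b=save('top','t3.png')
cv2.imwrite('pics/c3.png',np.hstack([cv2.resize(x[r0:r0+150,c0:c0+130,::-1],None,fx=3,fy=3) for x,r0,c0 in((a,120,200),(b,120,190))]))
for c in('scene','top'):
  for q in('ball0_center','ball1_center','ball2_center','gate_grip'):
    print(c,q,[(round(m['conf'],2),np.round(m['location'])) for m in mark_of(c,q)])
E
```

```text
t: 13.9
eef_pos: [0.5566, 0.1427, 0.1763]
ee_rot: [3.136, -0.001, -1.053]
force: [-6.1, -9.5, -3.3]
width: 0.0501
gripper_force: 40.0
scene ball0_center [(0.39, array([267., 220.]))]
scene ball1_center [(0.75, array([292., 209.]))]
scene ball2_center [(0.63, array([177., 309.])), (0.51, array([248., 280.]))]
scene gate_grip [(0.92, array([220., 233.])), (0.69, array([249., 196.]))]
top ball0_center [(0.42, array([255., 202.])), (0.4, array([204., 262.]))]
top ball1_center [(0.55, array([248., 187.])), (0.38, array([263., 257.]))]
top ball2_center [(0.46, array([197., 199.])), (0.43, array([237., 145.]))]
top gate_grip [(0.96, array([188., 216.])), (0.32, array([199., 199.]))]
```

View pics/c3.png

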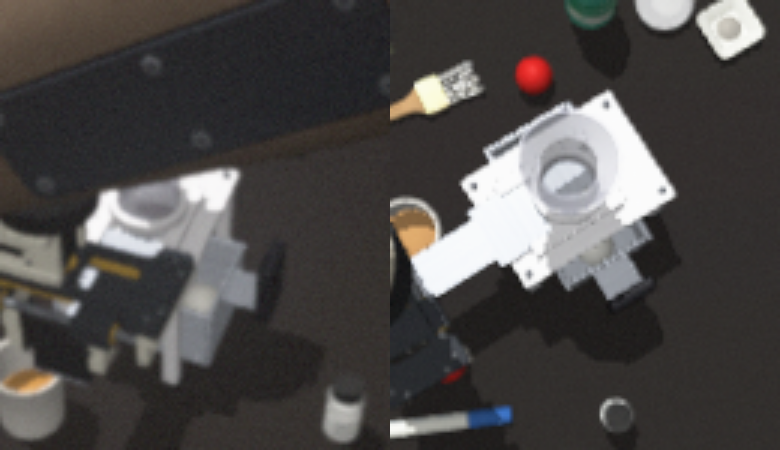

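The top crop shows the tube empty, with the tray floor visible through it at (567,178), and a ball near the tray's grip end at (600,250); in the scene crop that ball is at (203,298). I'll pull the last bit to the stop, then push the gate shut.

```bash
python3 -m handwheel '[{"delta_pos":[-0.05,0.09,0],"dr":[0,0,0]},{"delta_pos":[0,0,0],"dr":[0,0,0]},{"delta_pos":[0,0,0],"dr":[0,0,0]}]'
python3 -m handwheel '[{"delta_pos":[0.17,-0.3,0],"dr":[0,0,0]},{"delta_pos":[0.17,-0.3,0],"dr":[0,0,0]},{"delta_pos":[0.17,-0.3,0],"dr":[0,0,0]},{"delta_pos":[0.17,-0.3,0],"dr":[0,0,0]},{"delta_pos":[0.17,-0.3,0],"dr":[0,0,0]},{"delta_pos":[0.17,-0.3,0],"dr":[0,0,0]},{"delta_pos":[0.05,-0.09,0],"dr":[0,0,0]},{"delta_pos":[0,0,0],"dr":[0,0,0]},{"delta_pos":[0,0,0],"dr":[0,0,0]}]'
```

```text
t: 14.7
eef_pos: [0.5565, 0.1429, 0.1763]
ee_rot: [3.135, -0.005, -1.053]
force: [4.4, -22.1, -7.8]
width: 0.0498
gripper_force: 40.0
t: 15.6
eef_pos: [0.5879, 0.0898, 0.1764]
ee_rot: [3.138, 0.0, -1.053]
force: [-3.9, -4.2, -3.4]
width: 0.0496
gripper_force: 40.0
```

```bash
python3 -m handwheel '[{"delta_pos":[0.05,-0.09,0],"dr":[0,0,0]},{"delta_pos":[0,0,0],"dr":[0,0,0]},{"delta_pos":[0,0,0],"dr":[0,0,0]}]'
```

```text
t: 15.9
eef_pos: [0.5882, 0.0891, 0.1764]
ee_rot: [3.138, 0.003, -1.053]
force: [-11.0, 5.4, 0.4]
width: 0.0496
gripper_force: 40.0
```

```bash
python3 -m handwheel '[{"delta_pos":[0.04,-0.06,0],"dr":[0,0,0]},{"delta_pos":[0,0,0],"dr":[0,0,0]}]'
python3 -m handwheel '[{"delta_pos":[0,0,0],"dr":[0,0,0]},{"delta_pos":[0,0,0],"dr":[0,0,0]},{"delta_pos":[0,0,0],"dr":[0,0,0]},{"delta_pos":[0,0,0],"dr":[0,0,0]},{"delta_pos":[0,0,0.3],"dr":[0,0,0]},{"delta_pos":[0,0,0.8],"dr":[0,0,0]},{"delta_pos":[0,0,1],"dr":[0,0,0]},{"delta_pos":[0,0,1],"dr":[0,0,0]},{"delta_pos":[-0.9,0.3,0.5],"dr":[0,0,0]},{"delta_pos":[-0.9,0.3,0],"dr":[0,0,0]}]' -1
python3 -m handwheel '[{"delta_pos":[-0.9,0.5,0],"dr":[0,0,0]},{"delta_pos":[-0.9,0.9,0],"dr":[0,0,0]},{"delta_pos":[-0.5,0.9,0],"dr":[0,0,0]},{"delta_pos":[0,0.9,0],"dr":[0,0,0]},{"delta_pos":[0,0.9,0],"dr":[0,0,0]},{"delta_pos":[0,0.9,0],"dr":[0,0,0]},{"delta_pos":[0,0.9,0],"dr":[0,0,0]},{"delta_pos":[0,0,0],"dr":[0,0,0]}]'
python3 - <<'E'
from ov import *
h=[.6559,-.0205,np.radians(-60.3)];y=np.radians(29.7);g=np.array([.5537,-.0819])
t=[*(g+.12*np.array([np.cos(y),np.sin(y)])),y]
a=overlay('scene',grab_frame('scene'),shapes(h,t),(195,115,325,265),3,'x.png')
b=overlay('top',grab_frame('top'),shapes(h,t),(180,120,310,270),3,'y.png')
cv2.imwrite('pics/c4.png',np.hstack([a,b]));print(get_state()['t'])
E
```

```text
t: 16.1
eef_pos: [0.5884, 0.0889, 0.1764]
ee_rot: [3.138, 0.006, -1.053]
force: [-19.2, 14.2, 4.8]
width: 0.0498
gripper_force: 40.0
t: 17.1
eef_pos: [0.5389, 0.1045, 0.2883]
ee_rot: [-3.137, -0.001, -1.054]
force: [1.0, -0.1, -0.2]
width: 0.0877
gripper_force: 0.0
t: 17.9
eef_pos: [0.4692, 0.2838, 0.2856]
ee_rot: [-3.141, 0.0, -1.051]
force: [-0.6, -1.1, -0.4]
width: 0.0878
gripper_force: 0.0
18.0
```

View pics/c4.png

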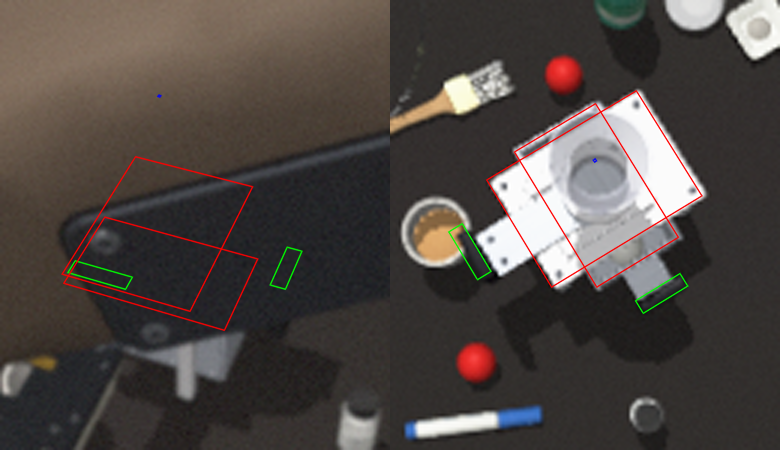

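The top crop shows the gate home and the tube empty. The tray is on its expected outline, with a ball near the grip end at (625,248). The arm blocks the scene camera, so I clear it to confirm all three balls.

```bash
python3 -m handwheel '[{"delta_pos":[-0.15,-1,0],"dr":[0,0,0]},{"delta_pos":[-0.15,-1,0],"dr":[0,0,0]},{"delta_pos":[-0.15,-1,0],"dr":[0,0,0]},{"delta_pos":[-0.15,-1,0],"dr":[0,0,0]},{"delta_pos":[-0.15,-1,0],"dr":[0,0,0]},{"delta_pos":[-0.15,-1,0],"dr":[0,0,0]},{"delta_pos":[0,-1,0],"dr":[0,0,0]},{"delta_pos":[0,-1,0],"dr":[0,0,0]},{"delta_pos":[0,-1,0],"dr":[0,0,0]},{"delta_pos":[0,-1,0],"dr":[0,0,0]}]'
python3 -m handwheel '[{"delta_pos":[0,-1,0],"dr":[0,0,0]},{"delta_pos":[0,-1,0],"dr":[0,0,0]},{"delta_pos":[0,-1,0],"dr":[0,0,0]},{"delta_pos":[0,-1,0],"dr":[0,0,0]},{"delta_pos":[0,-1,0],"dr":[0,0,0]},{"delta_pos":[0,-1,0],"dr":[0,0,0]},{"delta_pos":[0,-1,0],"dr":[0,0,0]},{"delta_pos":[-0.5,-1,0],"dr":[0,0,0]},{"delta_pos":[-0.5,-1,0],"dr":[0,0,0]},{"delta_pos":[-0.5,-1,0],"dr":[0,0,0]}]'
python3 -m handwheel '[{"delta_pos":[-0.5,-1,0],"dr":[0,0,0]},{"delta_pos":[-0.5,-1,0],"dr":[0,0,0]},{"delta_pos":[-0.5,-1,0],"dr":[0,0,0]},{"delta_pos":[-0.5,-1,0],"dr":[0,0,0]},{"delta_pos":[-0.5,-1,0],"dr":[0,0,0]},{"delta_pos":[0,0,0],"dr":[0,0,0]}]'
python3 - <<'E'
from h import *
a=save('scene','s5.png');b=save('top','t5.png');
f=lambda im,c,r,w,hh,s:cv2.resize(im[r:r+hh,c:c+w,::-1],None,fx=s,fy=s,interpolation=cv2.INTER_CUBIC)
L=f(a,130,130,200,200,2)
R=np.vstack([f(a,215,180,80,40,5),f(b,215,150,100,50,4)])
cv2.imwrite('pics/c5.png',np.hstack([L,R]))
E
```

```text
t: 19.0
eef_pos: [0.4412, -0.0208, 0.2859]
ee_rot: [-3.14, -0.0, -1.053]
force: [0.1, 0.5, 0.9]
width: 0.0876
gripper_force: 0.0
t: 20.0
eef_pos: [0.3952, -0.3204, 0.2857]
ee_rot: [-3.141, -0.001, -1.053]
force: [0.7, -0.2, 0.4]
width: 0.0873
gripper_force: 0.0
t: 20.6
eef_pos: [0.3191, -0.4715, 0.2852]
ee_rot: [3.141, 0.0, -1.057]
force: [0.2, -0.4, -0.8]
width: 0.0876
gripper_force: 0.0
```

View pics/c5.png

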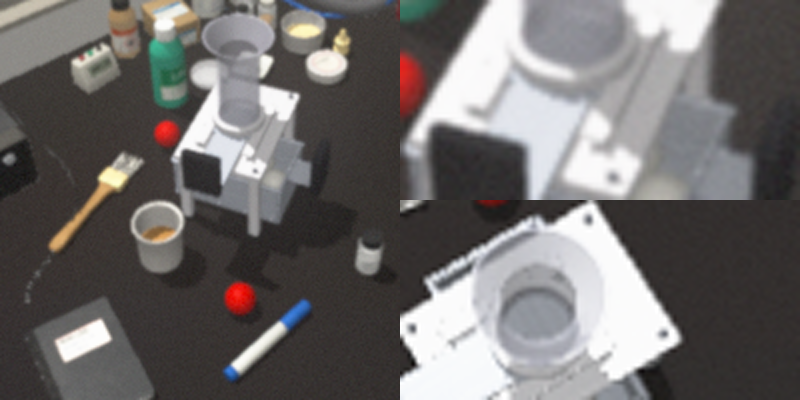

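The left crop shows the gate handle home at (200,172), the tube empty and no white ball on the bench. The tray stands flat under the deck with a ball at its grip end at (272,180), and the other bench items are unmoved. Handing in.

```bash
python3 -c "
from station import *
print(job_done())"
```

```text
the job is handed in; nothing more can be done
None
```

The job is handed in: the tray stands under the outlet, all three balls have left the tube (one is visible in the tray, the other two are hidden under the deck), the gate is pushed shut against its stop, and the other things on the bench look undisturbed.

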